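# Used coffee capsule through the spring flap

### The arm

A 6-joint arm with a two-finger parallel gripper is mounted at the origin on the work surface. World frame = base frame: x ahead of the robot, y to its left, z up, the work surface at z = 0. Lengths are in m, angles in rad, forces in N, time in s.
With the tool pointing down it reaches from about 0.25 to 0.725 m from the base axis. Payload 4 kg.
Tool frame: the origin (TCP) lies on the centre line of the jaws, within the pads' length; the fingertips stand 25 mm ahead of it and the grasp point (between the pads) lies 6 mm ahead of it; z points along the fingers, x is the direction in which the jaws open and shut, and the axes are right-handed (so a half turn about z gives the same grasp; the last joint's range is limited). The gripper opens to 85 mm and grips with 20 to 120 N. Pads are 22 mm wide; open, the fingers measure 114 mm over their backs; the gripper's body (76 mm by 85 mm) begins 54 mm behind the grasp point. The pads swing forward as they close: fully open they stand 13 mm farther back than shut.
Start: joints at [-1.218, 0.241, 0.005, 1.335, 0, 1.571], TCP at [0.173, -0.469, 0.256] pointing down, gripper open.
Joint ranges: [-2.72, 2.72], [-1.05, 1.87], [-1.09, 1.28], [-1.99, 2.15], [-1.42, 1.44], [-3.14, 3.14]. Speed limits (rad/s): [2.79, 2.79, 3.14, 3.14, 3.14, 3.14].

### API

Orientations are given as a unit quaternion [x, y, z, w].
In Python, from workcell import bot, imaging, order gives the robot as it stands.
- The arm moves only by the tool carry_out, never from a script. Its argument "moves" is a list of rows, each a list of 5 numbers: the shift along the tool's x, y, z scaled (see below), then the turn about the tool's z scaled (see below), then the opening, from -1 (shut) to 1 (fully open). In form: [[tx, ty, tz, roll, hand], ...]. A call has 1 to 20 rows; each row is the pose to reach, as a shift and turn from the pose commanded when the call began, along the tool's axes at that moment; what a row does not reach only later rows make up. The controller multiplies each number of a shift by 0.1 m and each number of a turn by 90 degrees. A row lasts 1/10 s, in which the tool goes at most 50 mm and 8.59 degrees, less where a joint would pass 70% of its speed; a pose out of reach is approached as far as the arm can. A call with a number of a shift or a turn outside -1 to 1 is refused whole. A call with a gripper value outside its range is refused whole. The fingers move at their own pace and stop on an object; the grip force is fixed at half the most. Time passes only in rows, so rows that repeat a pose let the fingers close. It gives the time, the measured TCP pose, the force and the opening at its end, in the units of the state.
- bot.get_obs(): the state, without advancing time (a new reading comes with each control period).
- imaging.camera(name): name is "side" or "top" or "wrist"; returns the picture (420x560x3 uint8, red, green, blue); there is no depth.
- imaging.camera_model(name): a dict with "fovy" (degrees; the focal length in pixels is half the picture's height over the tangent of half this angle, whatever the lens; pixels are square), "cx", "cy" (the principal point, pixels), "dist" ([k1, k2, p1, p2, k3] as OpenCV has them; the pictures are not rectified), "eye" and "rotation" of the camera in the world. Camera axes: x right, y up, looking along -z (the intrinsics and any distortion apply to the point x, -y, -z); pixel columns grow to the right and rows downward; lengths in m; the calibration is good to about 2 mm. A picture is of the moment at which its call begins: read the wrist's pose just before it. camera_model takes no time and is no camera call; for the wrist camera it gives the pose at the moment of the call.
- order.job_done(): hands the job in, once; it reports no verdict.
The state is a dict: "clock": time; "joint_pos": joint angles; "joint_vel": joint speeds; "tau": joint torques, N m; "eef_pos": TCP position; "tool_rot": TCP orientation; "ft_force": force on the tool from outside, world axes, zero at the start; "ft_torque": the same for the moment, N m; "grip_width": finger opening in m.
Only numpy, scipy, OpenCV 4.12 (cv2) and the standard library are available. Lean on these libraries where they do the work, as an engineer would, in place of code of your own. Each camera call takes 0.05 s, during which the arm holds its last target.

### The job

On the white capsule box, push the red spring flap open with one finger and, while that finger holds it open, push the used copper capsule off the ledge through the opening with the other finger, so that it drops into the box; then draw back and let the flap swing shut. Push only: do not lift the capsule and do not shove it onto the closed flap. Leave the blue fresh capsule standing where it is and leave everything else on the shelf alone.

Things in the scene. Friction and masses are not known exactly. Their poses are not given: they have to be found in the camera images.
- capsule_box: White plastic box fixed to the shelf, 180 mm along its y, from x = -100 to +110 mm; walls and floor 5 mm, empty inside, also under the ledge. Origin: its underside, z up; -x side faces roughly towards the robot (yaw within 0.35 rad). Top: flat ledge at height 140 mm from x = +8 to +110 mm; from there the opening with the red flap slopes down to the front wall, 112 mm tall, at x = -100 mm.
- ledge_edge (a point): Middle of the ledge's free edge, beside the flap's free edge: box frame (8, 0, 140) mm; the edge runs along the box's y. The ledge is flat, without rims, 102 mm deep to the far side of the box (+x), 5 mm thick. The capsules stand on it.
- flap (a joint): Self-closing red flap, 98 by 160 (y) by 4 mm. Hinged along y at box x = -92 mm, height 116 mm (robot's side); shut, it rises 14 degrees to its free edge, level with the ledge. Rad: 0 shut, grows as the free edge is pushed down into the box, stop at 1.35. Spring: about 0.7 N at the free edge starts it; hinge torque 0.06 N m shut, 0.17 N m at 0.9 rad. A capsule's weight does not open it.
- flap_edge (a point): Middle of the flap's free edge, on its upper face; it goes down with the flap.
- used_capsule: Used coffee capsule, copper-coloured with a silver rim, standing rim down on the ledge, loose, about 22 g. Rim 37 mm across, 2 mm thick, above it a cone from 30 to 24 mm across, 26 mm tall overall. Origin: centre of its underside, 22 to 30 mm behind the ledge's free edge and 38 to 56 mm to one side (+y or -y) of the box's middle.
- used_capsule_mid (a point): Centre of the used capsule, 13 mm above its underside.
- fresh_capsule: Unused capsule of the same shape, blue, standing on the other half of the ledge; must stay.
- fresh_capsule_mid (a point): Centre of the fresh capsule, 13 mm above its underside.
- kettle: Aluminium kettle, 170 mm across, 212 mm tall with its black handle. Origin: centre of its underside.
- soap_dispenser: White push soap dispenser, 72 mm across, 204 mm tall. Origin: centre of its underside.
- clip_pot: Small white ceramic pot with blue clip-on lid, 100 mm across (116 mm over the clips), 92 mm tall. Origin: centre of its underside.
- mug: Blue mug, 72 mm across without its handle, 75 mm tall, on the shelf board near the robot. Origin: centre of its underside.
There are look-alikes about, which are no part of the job. What is shaped like the used_capsule but green or turquoise is not meant. What is meant by the fresh_capsule is not green, and is the smaller of those in its own colour.

How it is judged:
By the outcome, as a careful person would: the job done as asked, in the order asked, and still so for the second after the job is handed in, with the robot touching nothing.
It also fails if it takes over 32 s, if anything falls off the work surface, if the arm or the gripper's body presses on something with over 40 N, if the wrist force passes 120 N, or if a joint passes its speed limit or range.

## Working session

There is one attempt and no reset: what is moved stays moved. The work goes in short steps, Python scripts to look and compute and a tool call to move; the robot and the scene stay as the last step left them, time stands still between calls to the robot, and variables do not carry over. Pictures are saved under pics/ and viewed, and the job is handed in when it is done.

Besides the shell and the picture viewer there is one more tool, called after "Request:" as name(argument=value, ...), one argument or row to a line, values as JSON. carry_out: Moves the arm, as the interface text tells. Its arguments: {"type":"object","properties":{"moves":{"type":"array","items":{"type":"array","items":{"type":"number","minimum":-1,"maximum":1}}}},"required":["moves"]}

```bash
mkdir -p pics; ls; python3 - <<'E'
from workcell import bot, imaging, order
import cv2
print(bot.get_obs())
for n in ("side","top","wrist"):
    m=imaging.camera_model(n); print(n,m)
    im=imaging.camera(n); cv2.imwrite(f"pics/{n}0.png",im[:,:,::-1])
E
```

```text
pics
{'clock': 0.0, 'joint_pos': array([-1.21793134e+00,  2.41422159e-01,  3.69376770e-03,  1.33519589e+00,
        5.83369247e-06,  1.57079943e+00]), 'joint_vel': array([ 0.00217601, -0.00097206, -0.00045549, -0.00187315, -0.0011918 ,
        0.000347  ]), 'tau': array([-5.42517209e-04, -3.72317648e+01,  2.52407598e+01,  1.68121001e-02,
       -8.47307274e-05, -4.66032631e-06]), 'eef_pos': array([ 0.17259058, -0.4686366 ,  0.2553967 ]), 'tool_rot': array([ 8.20238760e-01, -5.72020318e-01, -8.71048992e-04, -6.11006560e-04]), 'ft_force': array([-0.03935509, -0.45158432, -0.37750165]), 'ft_torque': array([ 0.01528047, -0.00010429,  0.0114487 ]), 'grip_width': 0.0852922164596805}
side {'fovy': 57.418178421054094, 'cx': 281.11629584480545, 'cy': 216.8564237674143, 'dist': array([-0.06856962,  0.        ,  0.        ,  0.        ,  0.        ]), 'eye': array([1.1819465 , 0.44872776, 0.72440376]), 'rotation': array([0.21541704, 0.38686491, 0.78734671, 0.42897109])}
top {'fovy': 44.522828934558916, 'cx': 282.9871260070708, 'cy': 215.25539236709216, 'dist': array([-0.04400605,  0.        ,  0.        ,  0.        ,  0.        ]), 'eye': array([0.29160264, 0.0147708 , 1.43407411]), 'rotation': array([-0.06655351,  0.06149652,  0.70552178, -0.70287113])}
wrist {'fovy': 61.54623256089944, 'cx': 273.5013080610415, 'cy': 209.85550056687745, 'dist': array([-0.01831095,  0.        ,  0.        ,  0.        ,  0.        ]), 'eye': array([ 0.23536937, -0.44587233,  0.37261625]), 'rotation': array([-0.10972097,  0.07739307, -0.56669242,  0.81291532])}
```

View pics/top0.png

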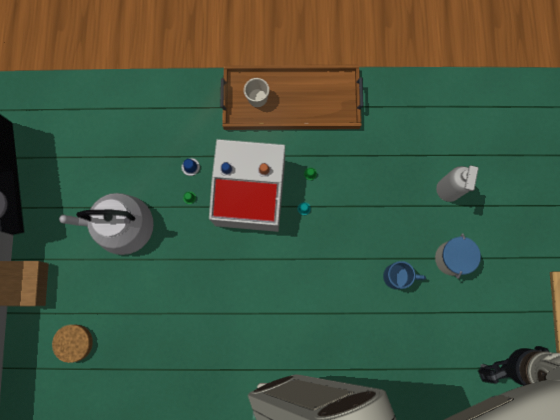

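View pics/side0.png

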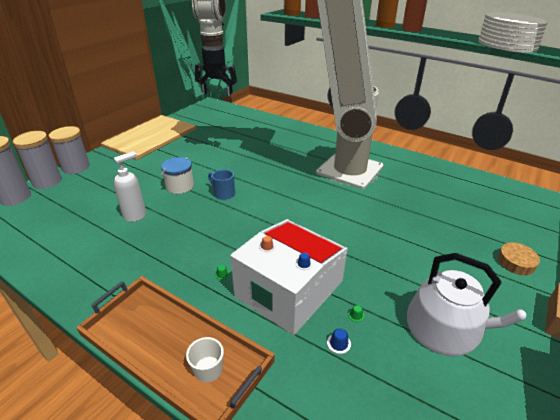

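View pics/wrist0.png

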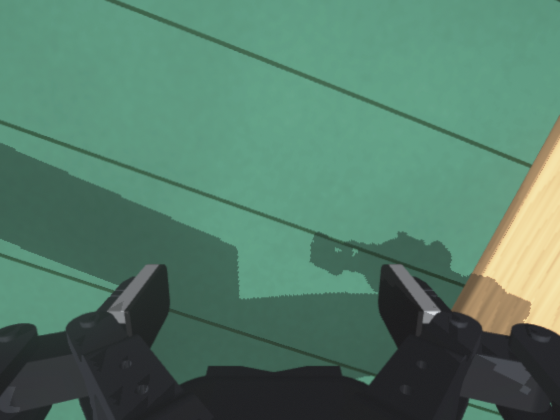

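The top view shows the box around (247,185), with the copper capsule at (264,169) and a blue one at (227,168), both on the ledge. The look-alikes are a larger blue one at (190,166) on the table and green/turquoise ones at (188,197), (311,173) and (304,208). I'll confirm this in enlarged crops.

```bash
python3 - <<'E'
import cv2
a=cv2.imread("pics/top0.png")[130:240,170:325]; cv2.imwrite("pics/topc.png",cv2.resize(a,None,fx=5,fy=5,interpolation=cv2.INTER_CUBIC))
a=cv2.imread("pics/side0.png")[210:360,210:370]; cv2.imwrite("pics/sidec.png",cv2.resize(a,None,fx=4,fy=4,interpolation=cv2.INTER_CUBIC))
E
```

```text
(no output)
```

View pics/topc.png

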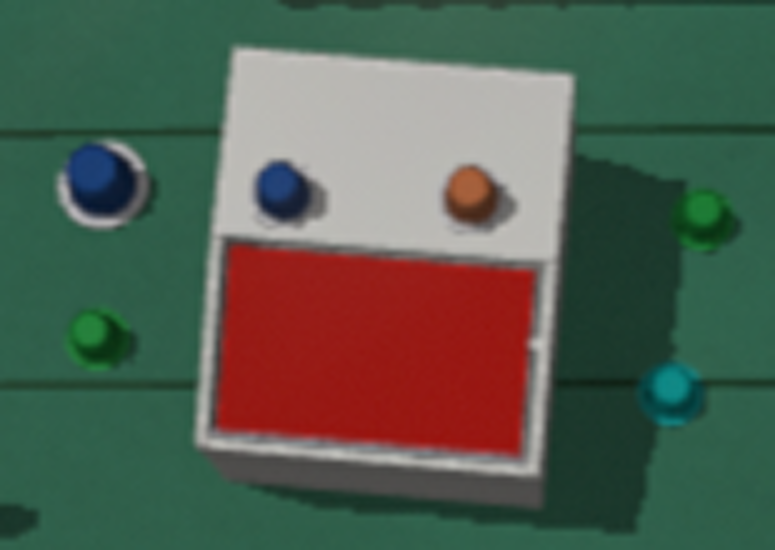

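View pics/sidec.png

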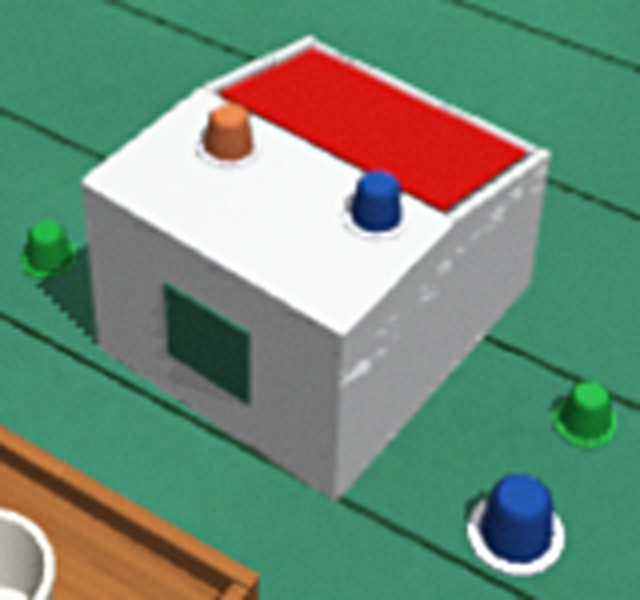

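```bash
cat > h.py <<'E'
import numpy as np, cv2
from scipy.spatial.transform import Rotation as R
from scipy.optimize import least_squares
def proj(m,P):
    P=np.atleast_2d(P); c=R.from_quat(m['rotation']).inv().apply(P-m['eye'])
    f=210/np.tan(np.radians(m['fovy']/2)); K=np.array([[f,0,m['cx']],[0,f,m['cy']],[0,0,1]])
    return cv2.projectPoints((c*[1,-1,-1])[:,None],np.zeros(3),np.zeros(3),K,np.array(m['dist']))[0][:,0]
def ray(m,uv):
    f=210/np.tan(np.radians(m['fovy']/2)); K=np.array([[f,0,m['cx']],[0,f,m['cy']],[0,0,1]])
    u=cv2.undistortPoints(np.array([[uv]],float),K,np.array(m['dist']))[0,0]
    return R.from_quat(m['rotation']).apply([u[0],-u[1],-1])
def atz(m,uv,z):
    d=ray(m,uv); return m['eye']+d*(z-m['eye'][2])/d[2]
def box2w(p,P):
    x,y,yaw,z=p; return R.from_euler('z',yaw).apply(np.atleast_2d(P))+[x,y,z]
E
python3 - <<'E'
from h import *
from workcell import imaging
T,S=imaging.camera_model('top'),imaging.camera_model('side')
t=lambda a:((np.array(a)+.5)/5-.5)+[170,130]
s=lambda a:((np.array(a)+.5)/4-.5)+[210,210]
BT=np.array([[110,90,140],[110,-90,140],[-100,90,112],[-100,-90,112]])/1e3
ut=t([[234,47],[574,74],[196,446],[542,477]])
BS=np.array([[110,90,140],[110,-90,140],[-100,-90,112],[-100,90,112],[110,90,0],[110,-90,0]])/1e3
us=s([[343,334],[84,180],[310,38],[549,152],[336,498],[100,345]])
f=lambda p:np.r_[(proj(T,box2w(p,BT))-ut).ravel(),(proj(S,box2w(p,BS))-us).ravel()]
r=least_squares(f,[.55,.05,0,0]);print(r.x,f(r.x).round(1))
r2=least_squares(lambda q:f([*q,0]),[.55,.05,0]);print(r2.x,f([*r2.x,0]).round(1))
p=[*r2.x,0]
inv=lambda P:R.from_euler('z',-p[2]).apply(np.array(P)-[p[0],p[1],0])
for nm,a,b in (('copper top',(471,184),(231,116)),('blue top',(283,182),(379,181))):
    A,B=atz(T,t(a),.166),atz(S,s(b),.166); print(nm,A,B,inv(A),inv(B))
A=atz(S,s((229,152)),.141);print('copper rim',inv(A))
A=atz(S,s((376,218)),.141);print('blue rim',inv(A))
E
```

```text
[ 0.61510142  0.1200099  -0.08993393  0.00221118] [-0.4  0.4 -0.4  0.5 -0.2  0.6 -0.9  0.2 -0.1 -0.5 -1.  -0.3 -0.5 -0.3
  0.1 -0.1 -0.2  0.7 -0.6  0.5]
[ 0.61443169  0.11955781 -0.09046729] [-0.1  0.9 -0.2  1.   0.1  0.9 -0.8  0.6 -0.1 -0.  -0.9  0.2 -0.4  0.2
 -0.1  0.4 -0.3  1.  -0.5  0.8]
copper top [0.65148491 0.0722368  0.166     ] [0.64946025 0.07628706 0.166     ] [ 0.04117686 -0.04377996  0.166     ] [ 0.03879457 -0.03992918  0.166     ]
blue top [0.65311011 0.16865402 0.166     ] [0.65028267 0.17186854 0.166     ] [0.0340847  0.05238979 0.166     ] [0.03097841 0.05533573 0.166     ]
copper rim [ 0.04140054 -0.03972942  0.141     ]
blue rim [0.03327254 0.05633902 0.141     ]
```

The copper capsule with the silver rim, on the ledge at top (264,168) and side (267,240), is the used one. The small blue one on the other half of the ledge at top (226,167) is the fresh capsule. The bigger blue one and the green ones aren't part of the job. Box: (0.614, 0.120), yaw -0.09. Copper capsule: about (37,-42) mm in the box frame.

Next I'll move up and towards the box.

Request:
carry_out(
  moves=[
    [-0.3,-0.5,-0.8,-0.1,1],
    [-0.6,-1,-0.8,-0.2,1],
    [-0.6,-1,-0.8,-0.3,1],
    [-0.6,-1,-0.8,-0.36,1],
  ],
)

```text
clock: 0.55
eef_pos: [0.2486, -0.3761, 0.3393]
tool_rot: [0.949, -0.315, 0.002, 0.001]
ft_force: [1.3, -1.9, -0.1]
grip_width: 0.0852
```

Request:
carry_out(
  moves=[
    [0,-0.5,0,-0.1,1],
    [0,-1,-0.1,-0.2,1],
    [0.3,-1,-0.1,-0.3,1],
    [0.6,-1,-0.1,-0.35,1],
  ],
)

```text
clock: 0.95
eef_pos: [0.3557, -0.334, 0.3472]
tool_rot: [0.999, -0.047, 0.001, 0.001]
ft_force: [0.6, 0.0, 0.2]
grip_width: 0.0851
```

Request:
carry_out(
  moves=[
    [0.4,-0.4,0,0,1],
    [0.6,-0.9,0,0,1],
    [0.8,-1,0,0,1],
  ],
)

```text
clock: 1.25
eef_pos: [0.4448, -0.2414, 0.346]
tool_rot: [0.999, -0.05, -0.001, -0.001]
ft_force: [-0.1, 0.1, 0.5]
grip_width: 0.0858
```

Request:
carry_out(
  moves=[
    [0.3,-0.4,0,0,1],
    [0.5,-0.9,0,0,1],
    [0.6,-1,0,0,1],
  ],
)

```text
clock: 1.55
eef_pos: [0.5154, -0.147, 0.3457]
tool_rot: [0.999, -0.049, -0.0, -0.001]
ft_force: [0.3, -0.6, -0.6]
grip_width: 0.0854
```

Request:
carry_out(
  moves=[
    [0.2,-0.4,0,0,1],
    [0.3,-0.9,0,0,1],
    [0.3,-1,0,0,1],
  ],
)

```text
clock: 1.85
eef_pos: [0.5552, -0.0506, 0.3453]
tool_rot: [0.999, -0.049, -0.001, -0.001]
ft_force: [-0.9, -0.2, -0.2]
grip_width: 0.0854
```

Request:
carry_out(
  moves=[
    [0,-0.4,0,0,1],
    [0.3,-0.9,0,0,1],
    [0.3,-1,0,0,1],
  ],
)

```text
clock: 2.15
eef_pos: [0.5954, 0.0444, 0.3449]
tool_rot: [0.999, -0.05, -0.001, -0.0]
ft_force: [-0.0, -0.7, 0.7]
grip_width: 0.0856
```

```bash
python3 - <<'E'
from workcell import bot, imaging
import cv2,pickle
o=bot.get_obs();m=imaging.camera_model("wrist"); print(o['eef_pos'],o['joint_pos'],m)
pickle.dump(m,open('w1.pkl','wb'))
im=imaging.camera("wrist"); cv2.imwrite("pics/w1.png",im[:,:,::-1])
E
```

```text
[0.59544132 0.04438885 0.34494368] [7.42007635e-02 4.34617908e-01 5.08078585e-01 1.64524244e+00
 4.48987442e-04 1.74532373e+00] {'fovy': 61.54623256089944, 'cx': 273.5013080610415, 'cy': 209.85550056687745, 'dist': array([-0.01831095,  0.        ,  0.        ,  0.        ,  0.        ]), 'eye': array([0.60192324, 0.11106142, 0.46208668]), 'rotation': array([-0.13399254,  0.00733891, -0.04947817,  0.98971918])}
```

View pics/w1.png

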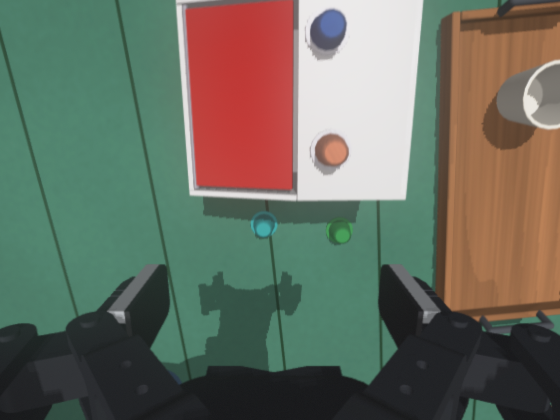

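Wrist view: copper capsule at (332,150), rim centre about (328,147). Box corners at (190,196) and (406,200), ledge edge at (298,199). Both fingertips are at the same height, so while the tool points straight down it can't open the flap and push above the ledge at once. I'll check how the controller behaves at the edge of reach, high up.

Request:
carry_out(
  moves=[
    [0.5,0,0,0,1],
    [1,0,0,0,1],
    [1,0,0,0,1],
  ],
)

```text
clock: 2.5
eef_pos: [0.6971, 0.0298, 0.3401]
tool_rot: [0.999, -0.052, -0.003, 0.001]
ft_force: [0.2, 0.8, -1.1]
grip_width: 0.0856
```

Request:
carry_out(
  moves=[
    [0.5,0,0,0,1],
    [1,0,0,0,1],
    [1,0,0,0,1],
  ],
)

```text
clock: 2.8
eef_pos: [0.7091, 0.0179, 0.3683]
tool_rot: [0.999, -0.052, -0.003, 0.001]
ft_force: [-1.4, 0.0, 0.7]
grip_width: 0.0849
```

```bash
python3 - <<'E'
from workcell import bot
o=bot.get_obs(); print(o['joint_pos'],o['eef_pos'],o['tool_rot'],o['joint_vel'])
E
```

```text
[ 2.56549364e-02  8.12243199e-01  1.23568692e+00  2.00033653e+00
 -1.03584386e-03  1.70149797e+00] [0.70905436 0.01790616 0.36825511] [ 9.98616275e-01 -5.24973778e-02 -2.99847457e-03  7.54400613e-04] [-0.00427725 -0.18038463 -0.53277635 -1.84720468  0.00846087 -0.0092324 ]
```

Request:
carry_out(
  moves=[
    [0,0,0,0,1],
    [0,0,0,0,1],
  ],
)

```text
clock: 3.0
eef_pos: [0.7082, 0.019, 0.3698]
tool_rot: [0.999, -0.052, -0.001, 0.0]
ft_force: [-0.7, -0.6, 0.3]
grip_width: 0.085
```

Request:
carry_out(
  moves=[
    [0.5,0,-0.5,0,1],
    [0.5,0,-1,0,1],
    [0.5,0,-1,0,1],
  ],
)

```text
clock: 3.3
eef_pos: [0.6417, 0.0127, 0.4532]
tool_rot: [0.999, -0.052, -0.006, 0.001]
ft_force: [-0.9, -0.3, 0.2]
grip_width: 0.0847
```

Request:
carry_out(
  moves=[
    [0,0,0,0,1],
  ],
)

```text
clock: 3.4
eef_pos: [0.6422, 0.013, 0.4513]
tool_rot: [0.999, -0.052, -0.007, 0.001]
ft_force: [-0.3, 0.9, -0.1]
grip_width: 0.0855
```

```bash
python3 - <<'E'
from workcell import bot
import workcell,inspect
from scipy.spatial.transform import Rotation as R
o=bot.get_obs(); print(o['joint_pos'],o['eef_pos'],o['tool_rot'],o['joint_vel']); print(R.from_quat(o['tool_rot']).as_matrix().round(4))
E
```

```text
[ 2.03723273e-02  7.09763283e-01  1.27463029e+00  2.15000917e+00
 -1.50701514e-04  1.69435268e+00] [0.64219479 0.01304283 0.45129019] [ 9.98643761e-01 -5.15672603e-02 -7.14887666e-03  5.90898488e-04] [ 4.53760988e-03  5.29788333e-02 -1.88563142e-02 -4.87431486e-06
  1.05845486e-03  2.19890046e-03]
[[ 9.946e-01 -1.030e-01 -1.430e-02]
 [-1.030e-01 -9.947e-01 -4.000e-04]
 [-1.420e-02  1.900e-03 -9.999e-01]]
```

Request:
carry_out(
  moves=[
    [-0.3,0,-0.5,0,1],
    [-0.3,0,-1,0,1],
  ],
)

```text
clock: 3.6
eef_pos: [0.6284, 0.0169, 0.4888]
tool_rot: [0.998, -0.051, 0.022, -0.002]
ft_force: [-0.2, -0.5, 1.6]
grip_width: 0.0852
```

```bash
cat > st.py <<'E'
from workcell import bot
from scipy.spatial.transform import Rotation as R
o=bot.get_obs(); print(o['clock'],o['joint_pos'].round(4),o['eef_pos'].round(4),o['joint_vel'].round(2)); print(R.from_quat(o['tool_rot']).as_matrix().round(4)[2],o['ft_force'].round(1))
E
python3 st.py
```

```text
3.6 [2.6800e-02 6.5040e-01 1.2739e+00 2.1500e+00 1.0000e-04 1.7001e+00] [0.6284 0.0169 0.4888] [ 0.   -0.24  0.01  0.   -0.    0.  ]
[ 0.0438 -0.0058 -0.999 ] [-0.2 -0.5  1.6]
```

Request:
carry_out(
  moves=[
    [0,0,-0.5,0,1],
    [0,0,-1,0,1],
    [0,0,-1,0,1],
  ],
)

```text
clock: 3.9
eef_pos: [0.61, 0.0162, 0.5319]
tool_rot: [0.997, -0.051, 0.057, -0.004]
ft_force: [0.5, 0.2, 0.6]
grip_width: 0.0853
```

Request:
carry_out(
  moves=[
    [0,0,-0.5,0,1],
    [0,0,-1,0,1],
    [0,0,-1,0,1],
  ],
)

```text
clock: 4.2
eef_pos: [0.5896, 0.0157, 0.5715]
tool_rot: [0.995, -0.051, 0.09, -0.007]
ft_force: [-0.7, 0.2, 0.0]
grip_width: 0.0855
```

```bash
python3 st.py
```

```text
4.2 [2.6500e-02 5.1550e-01 1.2750e+00 2.1495e+00 1.0000e-04 1.7001e+00] [0.5896 0.0157 0.5715] [ 0.   -0.06 -0.01 -0.01 -0.    0.  ]
[ 0.1783 -0.0232 -0.9837] [-0.7  0.2  0. ]
```

Request:
carry_out(
  moves=[
    [0,0,0.4,0,1],
    [0,0,0.4,0,1],
  ],
)

```text
clock: 4.4
eef_pos: [0.5974, 0.0159, 0.5257]
tool_rot: [0.995, -0.051, 0.085, -0.007]
ft_force: [-0.1, 0.8, -0.3]
grip_width: 0.0852
```

```bash
python3 st.py
```

```text
4.4 [2.6600e-02 4.2320e-01 9.6780e-01 1.9451e+00 1.0000e-04 1.7001e+00] [0.5974 0.0159 0.5257] [ 0.   -0.21 -0.66 -0.44  0.    0.  ]
[ 0.168  -0.022  -0.9855] [-0.1  0.8 -0.3]
```

Joint-limit contact tilts the tool outward, which raises the far finger, and the tilt stays when I move away. I need about 0.5 rad, so I'll continue.

Request:
carry_out(
  moves=[
    [-0.3,0.2,-0.5,0,1],
    [-0.4,0.3,-1,0,1],
    [-0.4,0.3,-1,0,1],
  ],
)

```text
clock: 4.7
eef_pos: [0.5309, -0.0108, 0.6097]
tool_rot: [0.993, -0.052, 0.103, -0.007]
ft_force: [0.1, 0.3, 1.2]
grip_width: 0.0852
```

Request:
carry_out(
  moves=[
    [-0.3,0.2,-0.5,0,1],
    [-0.4,0.3,-1,0,1],
    [-0.4,0.3,-1,0,1],
  ],
)

```text
clock: 5.0
eef_pos: [0.4575, -0.0345, 0.6458]
tool_rot: [0.991, -0.052, 0.122, -0.007]
ft_force: [-0.9, -0.2, -0.2]
grip_width: 0.0853
```

Request:
carry_out(
  moves=[
    [-0.4,0.1,-1,0,1],
    [-0.4,0.1,-1,0,1],
    [-0.4,0.1,-1,0,1],
  ],
)

```text
clock: 5.3
eef_pos: [0.3921, -0.0378, 0.6718]
tool_rot: [0.988, -0.051, 0.144, -0.005]
ft_force: [0.1, 0.2, -0.1]
grip_width: 0.0854
```

```bash
python3 st.py
```

```text
5.3 [-0.1166  0.0784  0.9448  2.1492  0.0289  1.5625] [ 0.3921 -0.0378  0.6718] [-0.04 -0.15 -0.13 -0.01  0.01 -0.04]
[ 0.2843 -0.0254 -0.9584] [ 0.1  0.2 -0.1]
```

Request:
carry_out(
  moves=[
    [0.6,0,-0.8,0,1],
    [0.8,0,-1,0,1],
    [0.8,0,-1,0,1],
  ],
)

```text
clock: 5.6
eef_pos: [0.4237, -0.0414, 0.6839]
tool_rot: [0.985, -0.051, 0.165, -0.004]
ft_force: [-0.8, -0.4, 0.1]
grip_width: 0.0853
```

Request:
carry_out(
  moves=[
    [0.6,0,-0.8,0,1],
    [0.8,0,-1,0,1],
    [0.8,0,-1,0,1],
  ],
)

```text
clock: 5.9
eef_pos: [0.4428, -0.0441, 0.699]
tool_rot: [0.98, -0.052, 0.19, -0.003]
ft_force: [-0.3, -0.2, 0.3]
grip_width: 0.0855
```

```bash
python3 st.py
```

```text
5.9 [-0.1181  0.1742  1.1334  2.149   0.0301  1.5635] [ 0.4428 -0.0441  0.699 ] [-0.    0.06  0.08  0.    0.   -0.  ]
[ 0.3719 -0.0252 -0.9279] [-0.3 -0.2  0.3]
```

Request:
carry_out(
  moves=[
    [0.6,0,-1,0,1],
    [0.6,0,-1,0,1],
    [0.6,0,-1,0,1],
  ],
)

```text
clock: 6.2
eef_pos: [0.4423, -0.0449, 0.7178]
tool_rot: [0.975, -0.052, 0.215, -0.001]
ft_force: [0.7, -0.3, 0.7]
grip_width: 0.0853
```

Request:
carry_out(
  moves=[
    [0.4,0,-1,0,1],
    [0.4,0,-1,0,1],
    [0.4,0,-1,0,1],
  ],
)

```text
clock: 6.5
eef_pos: [0.4244, -0.0438, 0.7397]
tool_rot: [0.969, -0.052, 0.241, 0.0]
ft_force: [0.5, 0.9, 0.6]
grip_width: 0.0854
```

```bash
python3 st.py
```

```text
6.5 [-0.1246  0.135   1.1991  2.1495  0.0332  1.561 ] [ 0.4244 -0.0438  0.7397] [-0.   -0.04 -0.04 -0.01  0.   -0.  ]
[ 0.4668 -0.0248 -0.884 ] [0.5 0.9 0.6]
```

```bash
cat > refine.py <<'E'
from h import *
from workcell import imaging
import pickle
W=pickle.load(open('w1.pkl','rb'));T,S=imaging.camera_model('top'),imaging.camera_model('side')
t=lambda a:((np.array(a)+.5)/5-.5)+[170,130]
s=lambda a:((np.array(a)+.5)/4-.5)+[210,210]
B=lambda L:np.array(L)/1e3
obs=[(T,B([[110,90,140],[110,-90,140],[-100,90,112],[-100,-90,112]]),t([[234,47],[574,74],[196,446],[542,477]])),
(S,B([[110,90,140],[110,-90,140],[-100,-90,112],[-100,90,112],[110,90,0],[110,-90,0]]),s([[343,334],[84,180],[310,38],[549,152],[336,498],[100,345]])),
(W,B([[-100,-90,112],[110,-90,140],[8,-90,140]]),np.array([[190,196],[406,200],[298,200.]]))]
f=lambda q:np.concatenate([(np.array((proj(m,box2w([*q,0],P))-u))*(2 if m is W else 1) for m,P,u in obs]).ravel()
r=least_squares(f,[.61,.12,-.09]);print(r.x,f(r.x).round(1))
p=r.x
inv=lambda P:(R.from_euler('z',-p[2]).apply(np.array(P)-[p[0],p[1],0])*1e3).round(1)
print('copper top T',inv(atz(T,t((471,184)),.166)),'S',inv(atz(S,s((231,116)),.166)))
E
python3 - <<'E'
exec(open('refine.py').read())
for m,nm in ((W,'W'),):
  print('copper top',inv(atz(m,(334,150),.166)),'rim',inv(atz(m,(328,147),.141)))
# tip
Tr=R.from_quat([0.999,-0.049,-.0005,-.0005]); 
tcp=np.array([0.59544132,0.04438885,0.34494368])
for uv in ((168,267),(379,267),(165,312),(382,312),(122,318)):
  d=ray(W,uv); dt=Tr.inv().apply(d); e=Tr.inv().apply(W['eye']-tcp)
  k=((0.0425 if uv[0]>270 else -.0425)-e[0])/dt[0]
  print(uv,(e+k*dt)*1e3)
import cv2
a=cv2.imread('pics/w1.png')[0:210,180:420]; cv2.imwrite('pics/w1c.png',cv2.resize(a,None,fx=3,fy=2.8,interpolation=2) if 0 else cv2.resize(a,(720,600*1),interpolation=2) if 0 else cv2.resize(a[90:210,80:230],None,fx=4.5,fy=4.5,interpolation=2))
E
```

```text
Traceback (most recent call last):
SyntaxError: closing parenthesis ']' does not match opening parenthesis '('
```

```bash
sed -i 's/^f=.*/f=lambda q:np.concatenate([(proj(m,box2w([*q,0],P))-u)*(2 if m is W else 1) for m,P,u in obs]).ravel()/' refine.py
python3 - <<'E'
exec(open('refine.py').read())
for m,nm in ((W,'W'),):
  print('copper top',inv(atz(m,(334,150),.166)),'rim',inv(atz(m,(328,147),.141)))
Tr=R.from_quat([0.999,-0.049,-.0005,-.0005]); 
tcp=np.array([0.59544132,0.04438885,0.34494368])
for uv in ((168,267),(379,267),(165,312),(382,312),(122,318)):
  d=ray(W,uv); dt=Tr.inv().apply(d); e=Tr.inv().apply(W['eye']-tcp)
  k=((0.0425 if uv[0]>270 else -.0425)-e[0])/dt[0]
  print(uv,(e+k*dt)*1e3)
import cv2
a=cv2.imread('pics/w1.png')[90:210,180:420]; cv2.imwrite('pics/w1c.png',cv2.resize(a,None,fx=3.3,fy=3.3,interpolation=2))
E
```

```text
[ 0.61591551  0.11951113 -0.08621531] [-0.2  0.5 -0.4  0.3  0.2  0.5 -0.6 -0.1 -0.2  0.4 -1.3  0.7 -1.   0.5
 -0.4  0.6 -0.4  1.4 -0.9  1.4 -0.1 -0.7 -0.1 -1.1 -0.7  1.7]
copper top T [ 39.5 -44.  166. ] S [ 37.1 -40.2 166. ]
copper top [ 36.4 -40.3 166. ] rim [ 35.1 -40.1 141. ]
(168, 267) [-42.5         -7.6581976   12.32207797]
(379, 267) [42.5        -6.49827544 14.48272963]
(165, 312) [-42.5          7.45029518   3.8411141 ]
(382, 312) [42.5         8.96582881  6.03235752]
(122, 318) [-42.5        -12.11174099 -31.00557943]
```

View pics/w1c.png

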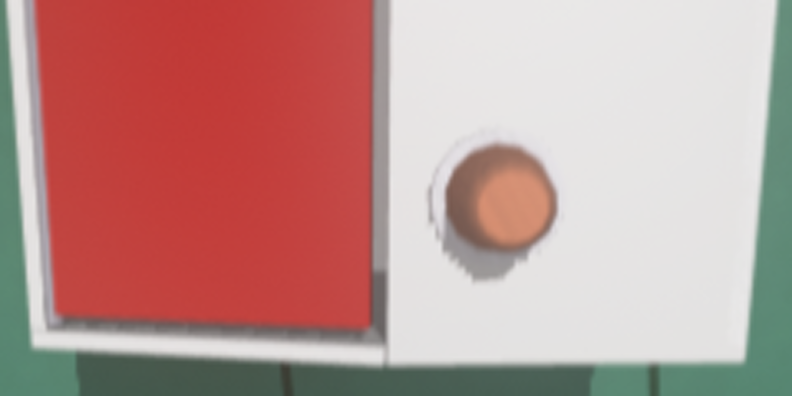

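```bash
cat > tgt.py <<'E'
from h import *
from workcell import bot
import sys
p=[0.6159,0.1195,-0.0862,0]
def plan(bx,by,bz,dz=0,show=True):
    o=bot.get_obs(); Q=R.from_quat(o['tool_rot'])
    tip=box2w(p,np.array([bx,by,bz])/1e3)[0]
    tcp=tip-Q.apply([.0425,0,.013])
    d=Q.inv().apply(tcp-o['eef_pos'])
    print('clock',o['clock'],'tcp target',tcp.round(4),'now',o['eef_pos'].round(4),'tool shift/0.1:',(d*10).round(3))
    iv=lambda P:(R.from_euler('z',-p[2]).apply(P-np.array([p[0],p[1],0]))*1e3).round(1)
    for nm,q in (('B',[.0425,0,.013]),('A',[-.0425,0,.013]),('Aout',[-.057,0,.013])): print(nm,iv(o['eef_pos']+Q.apply(q)))
    M=Q.as_matrix(); print('tool axes rows(box)',(R.from_euler('z',-p[2]).as_matrix()@M).T.round(3).tolist())
if __name__=='__main__': plan(*map(float,sys.argv[1:4]))
E
python3 tgt.py 70 -41 300; python3 tgt.py 70 -41 144|head -1
```

```text
clock 6.5 tcp target [0.6387 0.0772 0.2917] now [ 0.4244 -0.0438  0.7397] tool shift/0.1: [-0.33  -1.308  4.931]
B [-133.1 -180.   748.1]
A [-208.2 -178.   708.4]
Aout [-221.  -177.6  701.6]
tool axes rows(box) [[0.884, -0.024, 0.467], [-0.014, -1.0, -0.025], [0.467, 0.015, -0.884]]
clock 6.5 tcp target [0.6387 0.0772 0.1357] now [ 0.4244 -0.0438  0.7397] tool shift/0.1: [-1.058 -1.269  6.31 ]
```

Request:
carry_out(
  moves=[
    [0,-0.1,0.5,0,1],
    [0,-0.3,1,0,1],
    [0,-0.4,1,0,1],
  ],
)

```text
clock: 6.8
eef_pos: [0.4762, -0.0065, 0.6421]
tool_rot: [0.971, -0.052, 0.232, 0.0]
ft_force: [-0.0, 0.1, -0.7]
grip_width: 0.0853
```

Request:
carry_out(
  moves=[
    [0,-0.2,0.5,0,1],
    [0,-0.4,1,0,1],
    [0,-0.4,1,0,1],
  ],
)

```text
clock: 7.1
eef_pos: [0.5262, 0.0322, 0.5528]
tool_rot: [0.972, -0.05, 0.231, 0.001]
ft_force: [0.6, 0.4, -0.8]
grip_width: 0.0856
```

Request:
carry_out(
  moves=[
    [0,-0.2,0.5,0,1],
    [-0.1,-0.4,1,0,1],
    [-0.1,-0.5,1,0,1],
  ],
)

```text
clock: 7.4
eef_pos: [0.5673, 0.079, 0.4627]
tool_rot: [0.971, -0.051, 0.232, 0.001]
ft_force: [-0.7, -0.8, -0.7]
grip_width: 0.0852
```

Request:
carry_out(
  moves=[
    [0,0,0.5,0,1],
    [-0.1,0,1,0,1],
    [-0.1,0,1,0,1],
  ],
)

```text
clock: 7.7
eef_pos: [0.6038, 0.0768, 0.3692]
tool_rot: [0.972, -0.052, 0.231, 0.002]
ft_force: [-1.3, -0.0, -0.9]
grip_width: 0.0852
```

```bash
python3 tgt.py 70 -41 250; python3 st.py
```

```text
clock 7.7 tcp target [0.6385 0.0772 0.2425] now [0.6038 0.0768 0.3692] tool shift/0.1: [-0.261 -0.013  1.287]
B [ 35.4 -44.4 376.7]
A [-40.5 -42.5 338.5]
Aout [-53.5 -42.2 331.9]
tool axes rows(box) [[0.893, -0.023, 0.449], [-0.015, -1.0, -0.021], [0.45, 0.012, -0.893]]
7.7 [ 0.1744  0.1027  0.0248  1.0373 -0.1048  1.8268] [0.6038 0.0768 0.3692] [ 0.   -0.05  0.15  0.06 -0.    0.  ]
[ 0.4495 -0.0206 -0.893 ] [-1.3 -0.  -0.9]
```

Request:
carry_out(
  moves=[
    [-0.1,0,0.4,0,1],
    [-0.2,0,0.8,0,1],
    [-0.2,0,1,0,1],
  ],
)

```text
clock: 8.0
eef_pos: [0.6367, 0.0771, 0.2814]
tool_rot: [0.969, -0.052, 0.24, -0.0]
ft_force: [-0.5, -0.0, -0.4]
grip_width: 0.0854
```

Request:
carry_out(
  moves=[
    [-0.1,0,0.3,0,1],
    [-0.3,0,0.6,0,1],
    [-0.3,0,0.7,0,1],
    [-0.3,0,0.7,0,1],
  ],
)

```text
clock: 8.4
eef_pos: [0.6437, 0.0785, 0.2061]
tool_rot: [0.969, -0.052, 0.24, -0.0]
ft_force: [-0.0, 0.6, 0.2]
grip_width: 0.0856
```

```bash
python3 tgt.py 70 -41 144; python3 - <<'E'
from workcell import bot, imaging
import cv2,pickle
from h import *
from tgt import p
o=bot.get_obs();Q=R.from_quat(o['tool_rot'])
for n in ("side","wrist"):
    m=imaging.camera_model(n); pickle.dump((m,o),open(n+'2.pkl','wb'))
    im=imaging.camera(n)[:,:,::-1].copy(); cv2.imwrite(f"pics/{n}2.png",im)
m=imaging.camera_model('side')
print('tip B px',proj(m,o['eef_pos']+Q.apply([.0425,0,.013])),'A',proj(m,o['eef_pos']+Q.apply([-.0425,0,.013])))
E
```

```text
clock 8.4 tcp target [0.6387 0.0772 0.1357] now [0.6437 0.0785 0.2061] tool shift/0.1: [-0.37   0.036  0.6  ]
B [ 74.9 -39.3 214.4]
A [ -0.3 -37.2 174.8]
Aout [-13.2 -36.8 168.1]
tool axes rows(box) [[0.885, -0.025, 0.465], [-0.014, -1.0, -0.025], [0.466, 0.016, -0.885]]
tip B px [[255.96139281 230.47955893]] A [[278.75824185 227.72265737]]
```

View pics/side2.png

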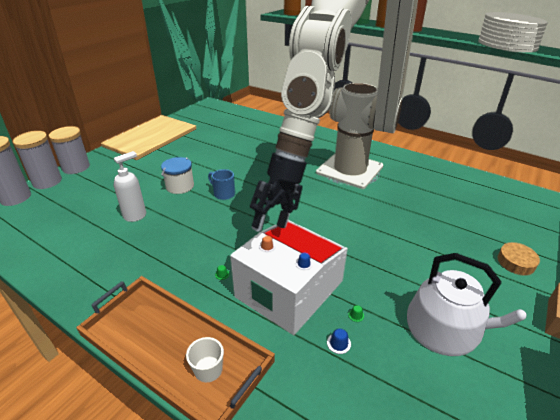

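View pics/wrist2.png

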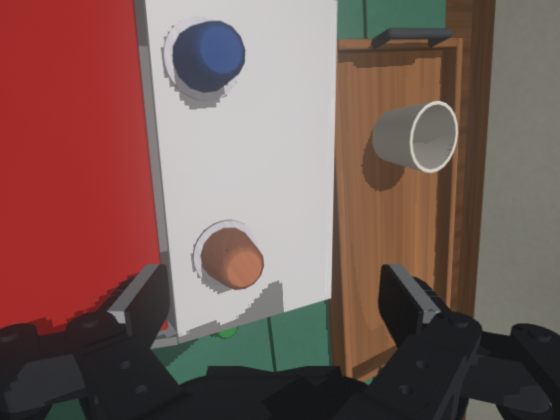

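```bash
python3 - <<'E'
from h import *
from tgt import p
import pickle
m,o=pickle.load(open('wrist2.pkl','rb'))
th=np.linspace(0,2*np.pi,40)
im=cv2.imread('pics/wrist2.png')
def circ(c,r,z,col):
    P=np.c_[c[0]+r*np.cos(th),c[1]+r*np.sin(th),0*th+z]/1e3
    cv2.polylines(im,[proj(m,box2w(p,P)).astype(int)[:,None]],True,col,1)
c=(36.5,-41)
circ(c,18.5,141,(0,255,0));circ(c,12,166,(0,255,255))
b=(31.5,56);circ(b,18.5,141,(0,255,0));circ(b,12,166,(0,255,255))
L=np.array([[8,-90,140],[8,90,140]])/1e3
cv2.polylines(im,[proj(m,box2w(p,L)).astype(int)[:,None]],False,(255,0,255),1)
L=np.array([[110,-90,140],[8,-90,140]])/1e3
cv2.polylines(im,[proj(m,box2w(p,L)).astype(int)[:,None]],False,(255,0,255),1)
L=np.array([[110,-90,140],[110,90,140]])/1e3
cv2.polylines(im,[proj(m,box2w(p,L)).astype(int)[:,None]],False,(255,0,255),1)
cv2.imwrite('pics/ov2.png',cv2.resize(im[:400,100:460],None,fx=1.5,fy=1.5))
E
```

```text
(no output)
```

View pics/ov2.png

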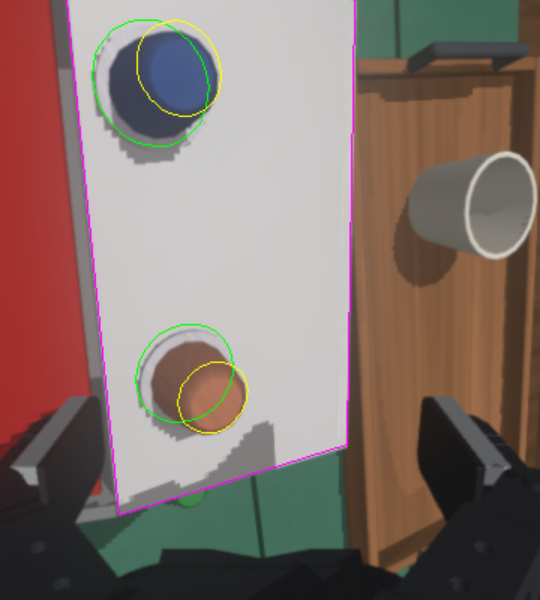

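The box model overlays well, and the copper capsule is at about (36.5,-42). I'll shift 5 mm forward, then descend: A opens the flap while B comes down behind the capsule.

Request:
carry_out(
  moves=[
    [-0.05,0.03,-0.02,0,1],
    [-0.12,0.03,0.1,0,1],
    [-0.2,0.03,0.25,0,1],
    [-0.27,0.03,0.4,0,1],
    [-0.31,0.03,0.48,0,1],
    [-0.36,0.03,0.57,0,1],
    [-0.36,0.03,0.57,0,1],
  ],
)

```text
clock: 9.2
eef_pos: [0.6357, 0.0775, 0.136]
tool_rot: [0.97, -0.052, 0.238, -0.0]
ft_force: [0.5, 0.0, 1.5]
grip_width: 0.0852
```

```bash
cat > look.py <<'E'
from workcell import bot, imaging
import cv2,pickle,sys
from h import *
k=sys.argv[1]
o=bot.get_obs();print(o['ft_force'].round(2))
for n in sys.argv[2:]:
    m=imaging.camera_model(n); pickle.dump((m,o),open(n+k+'.pkl','wb'))
    im=imaging.camera(n)[:,:,::-1].copy(); cv2.imwrite(f"pics/{n}{k}.png",im)
    if n=='side': cv2.imwrite(f"pics/sc{k}.png",cv2.resize(im[170:330,200:370],None,fx=4,fy=3.7,interpolation=2))
E
python3 tgt.py 70 -42 144; python3 look.py 3 side wrist
```

```text
clock 9.2 tcp target [0.6386 0.0762 0.1359] now [0.6357 0.0775 0.136 ] tool shift/0.1: [0.027 0.01  0.015]
B [ 67.  -40.9 144.1]
A [ -8.4 -38.9 104.8]
Aout [-21.2 -38.5  98.1]
tool axes rows(box) [[0.886, -0.024, 0.462], [-0.014, -1.0, -0.025], [0.463, 0.015, -0.886]]
[0.46 0.03 1.48]
```

View pics/sc3.png

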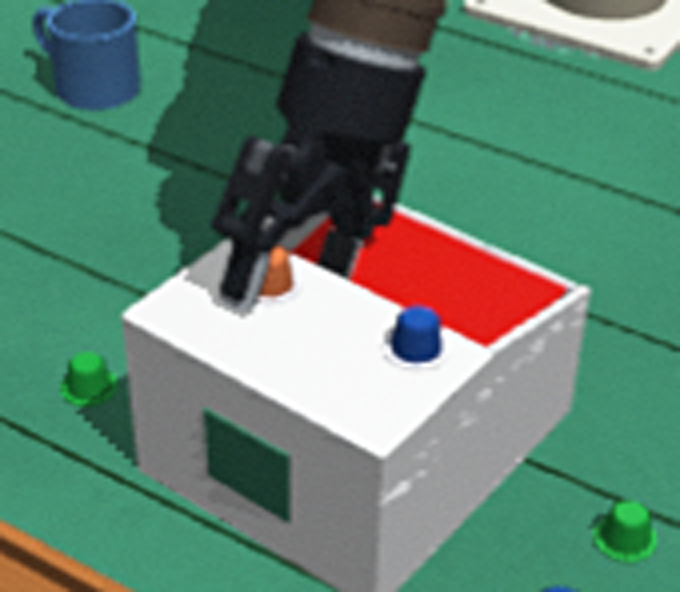

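View pics/wrist3.png

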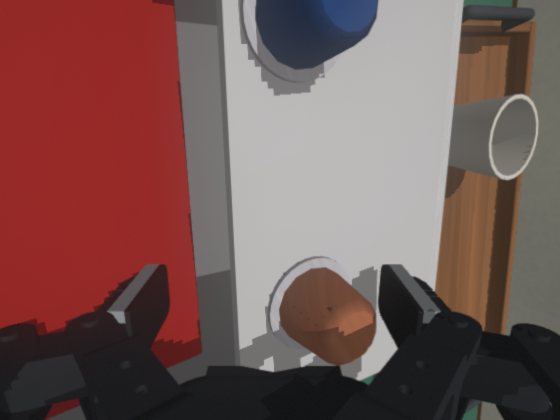

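Finger A holds the flap open (gap between columns 190 and 230 in the wrist picture), finger B stands behind the capsule, and the force is only 1.5 N. I'll push slowly along box -x.

Request:
carry_out(
  moves=[
    [-0.05,0.01,-0.025,0,1],
    [-0.1,0.01,-0.05,0,1],
    [-0.14,0.01,-0.075,0,1],
    [-0.18,0.01,-0.095,0,1],
    [-0.22,0.01,-0.115,0,1],
    [-0.22,0.01,-0.115,0,1],
  ],
)

```text
clock: 9.9
eef_pos: [0.6111, 0.0793, 0.1371]
tool_rot: [0.97, -0.052, 0.239, -0.0]
ft_force: [0.4, -0.1, 4.5]
grip_width: 0.0858
```

```bash
python3 tgt.py 42 -42 144; python3 look.py 4 side wrist
```

```text
clock 9.9 tcp target [0.6107 0.0786 0.1358] now [0.6111 0.0793 0.1371] tool shift/0.1: [-0.009  0.008  0.01 ]
B [ 42.4 -41.3 145.3]
A [-32.9 -39.2 105.9]
Aout [-45.7 -38.9  99.2]
tool axes rows(box) [[0.885, -0.024, 0.464], [-0.014, -1.0, -0.025], [0.465, 0.016, -0.885]]
[ 0.35 -0.1   4.46]
```

View pics/sc4.png

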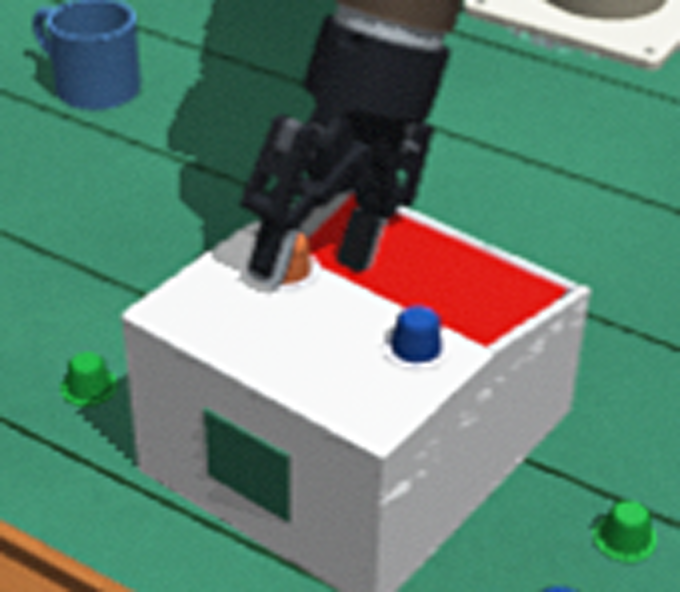

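View pics/wrist4.png

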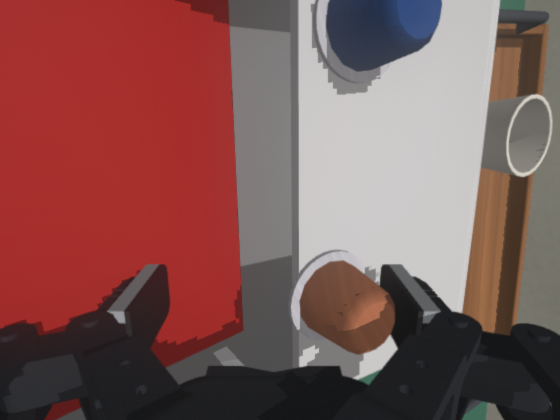

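The capsule is still upright with its front rim at the ledge edge (column 295), and the flap is wide open. I'll keep pushing.

Request:
carry_out(
  moves=[
    [-0.05,0.01,-0.02,0,1],
    [-0.1,0.01,-0.045,0,1],
    [-0.14,0.01,-0.065,0,1],
    [-0.18,0.01,-0.085,0,1],
    [-0.22,0.01,-0.105,0,1],
    [-0.25,0.01,-0.12,0,1],
    [-0.25,0.01,-0.12,0,1],
  ],
)

```text
clock: 10.7
eef_pos: [0.584, 0.0809, 0.1363]
tool_rot: [0.969, -0.052, 0.24, -0.0]
ft_force: [4.8, -0.1, 5.3]
grip_width: 0.0855
```

```bash
python3 tgt.py 14 -42 144; python3 look.py 5 side wrist
```

```text
clock 10.7 tcp target [0.5828 0.081  0.1357] now [0.584  0.0809 0.1363] tool shift/0.1: [-0.013  0.    -0.001]
B [ 15.2 -42.  144.5]
A [-60.  -39.9 105. ]
Aout [-72.8 -39.6  98.3]
tool axes rows(box) [[0.885, -0.024, 0.465], [-0.014, -1.0, -0.025], [0.465, 0.016, -0.885]]
[ 4.76 -0.14  5.32]
```

View pics/sc5.png

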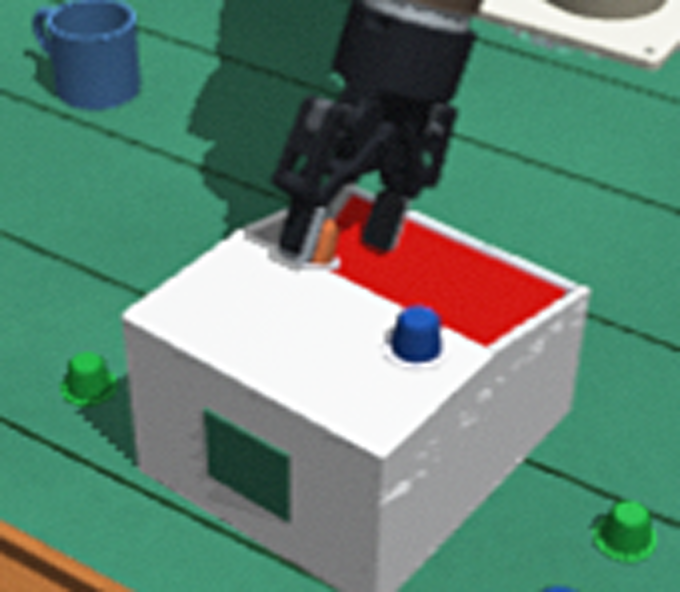

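View pics/wrist5.png

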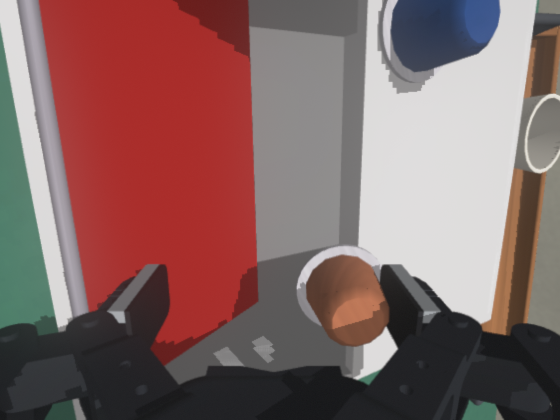

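The capsule's centre is now past the ledge edge (rim centre at column 341, edge at 358), but finger B's lean still steadies it. I'll nudge a few more millimetres, slightly higher.

Request:
carry_out(
  moves=[
    [-0.02,0,-0.03,0,1],
    [-0.05,0,-0.06,0,1],
    [-0.05,0,-0.06,0,1],
  ],
)

```text
clock: 11.1
eef_pos: [0.5778, 0.0817, 0.1402]
tool_rot: [0.969, -0.052, 0.241, -0.0]
ft_force: [6.3, -0.4, 6.7]
grip_width: 0.0854
```

```bash
python3 tgt.py 14 -42 144; python3 look.py 6 side wrist
```

```text
clock 11.1 tcp target [0.5828 0.0811 0.1356] now [0.5778 0.0817 0.1402] tool shift/0.1: [0.023 0.002 0.064]
B [  8.9 -41.8 148.6]
A [-66.2 -39.7 108.9]
Aout [-79.  -39.4 102.1]
tool axes rows(box) [[0.884, -0.025, 0.467], [-0.014, -1.0, -0.026], [0.467, 0.016, -0.884]]
[ 6.34 -0.41  6.7 ]
```

View pics/sc6.png

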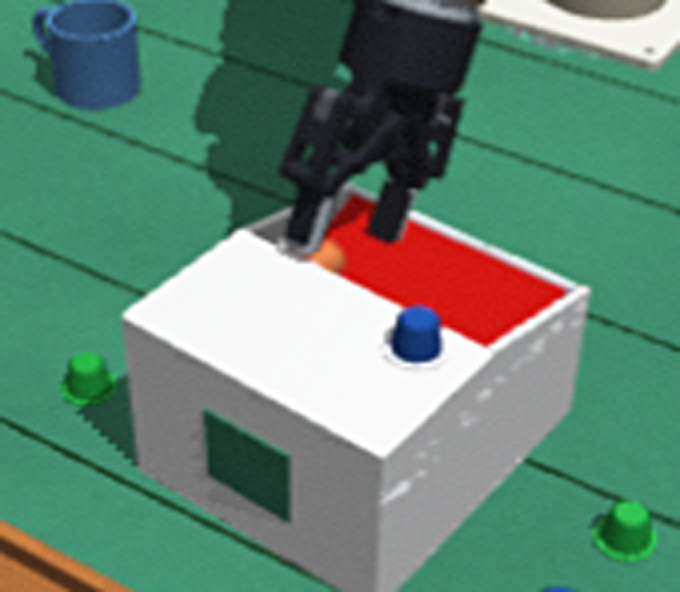

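View pics/wrist6.png

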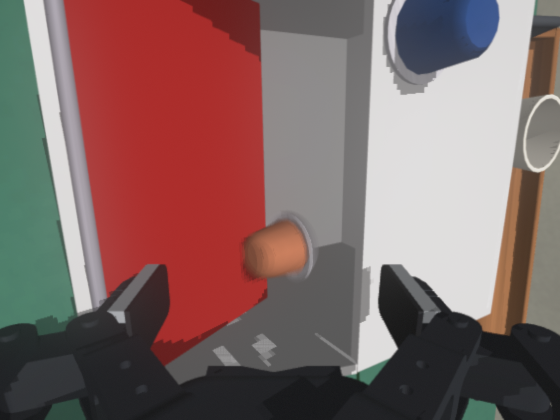

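It's falling through the opening. I'll hold position while it drops.

Request:
carry_out(
  moves=[
    [0,0,0,0,1],
    [0,0,0,0,1],
    [0,0,0,0,1],
    [0,0,0,0,1],
    [0,0,0,0,1],
  ],
)

```text
clock: 11.7
eef_pos: [0.5777, 0.0817, 0.14]
tool_rot: [0.969, -0.052, 0.241, -0.0]
ft_force: [4.6, -1.8, 6.9]
grip_width: 0.0857
```

```bash
python3 look.py 7 wrist
```

```text
[ 4.59 -1.82  6.92]
```

View pics/wrist7.png

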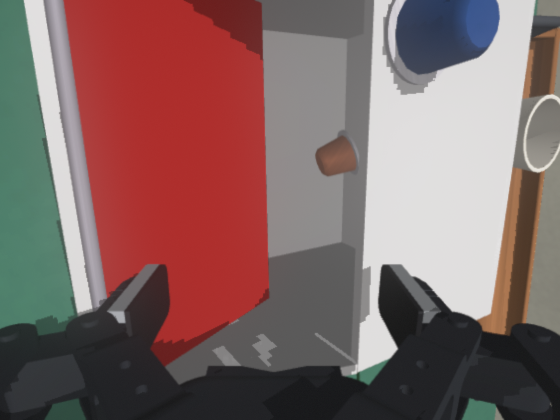

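The capsule lies on the box floor, at wrist (337,157). Now I'll draw straight up, gently, so the flap follows the finger shut.

Request:
carry_out(
  moves=[
    [0.03,0,-0.06,0,1],
    [0.07,0,-0.13,0,1],
    [0.12,0,-0.22,0,1],
    [0.17,0,-0.32,0,1],
    [0.26,0,-0.5,0,1],
    [0.4,0,-0.75,0,1],
    [0.5,0,-0.95,0,1],
    [0.5,0,-0.95,0,1],
  ],
)

```text
clock: 12.55
eef_pos: [0.5767, 0.0791, 0.2487]
tool_rot: [0.969, -0.052, 0.24, -0.001]
ft_force: [0.2, 1.0, 0.8]
grip_width: 0.0855
```

Request:
carry_out(
  moves=[
    [-0.1,0,-0.4,0,1],
    [-0.2,0,-0.8,0,1],
    [-0.3,0,-1,0,1],
    [-0.3,0,-1,0,1],
    [-0.3,0,-1,0,1],
  ],
)

```text
clock: 13.05
eef_pos: [0.5026, 0.0843, 0.3188]
tool_rot: [0.97, -0.051, 0.237, 0.0]
ft_force: [0.9, 0.6, -1.1]
grip_width: 0.0854
```

```bash
python3 st.py; python3 look.py 8 side wrist top; python3 - <<'E'
import cv2
a=cv2.imread("pics/top8.png")[130:240,170:325]; cv2.imwrite("pics/topc8.png",cv2.resize(a,None,fx=5,fy=5,interpolation=cv2.INTER_CUBIC))
E
```

```text
13.05 [ 0.2388 -0.0896 -0.3037  0.8949 -0.1333  1.884 ] [0.5026 0.0843 0.3188] [-0.01  0.03 -0.   -0.01 -0.    0.  ]
[ 0.4606 -0.0241 -0.8873] [ 0.9  0.6 -1.1]
[ 0.86  0.59 -1.14]
```

View pics/sc8.png

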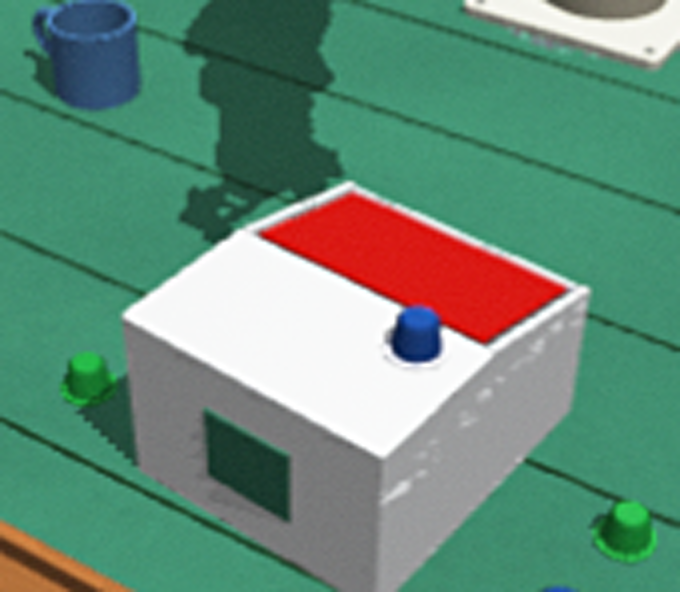

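View pics/wrist8.png

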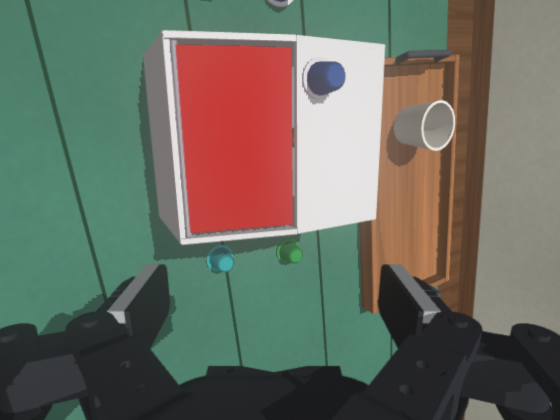

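View pics/topc8.png

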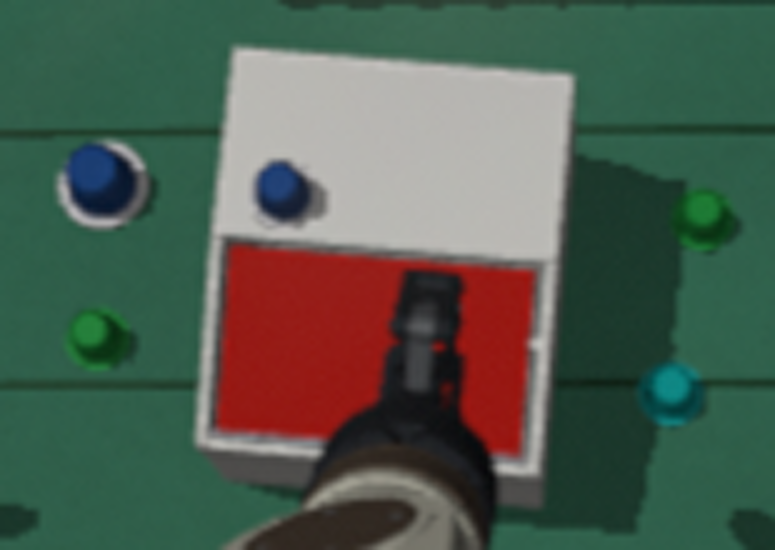

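The flap is shut, the ledge is clear of the copper capsule, and the fresh capsule is still at top-crop (283,185), as before. The arm is clear, so I'm handing in.

```bash
python3 -c "
from workcell import order
print(order.job_done())"
```

```text
the job is handed in; nothing more can be done
None
```

The used copper capsule is in the box, the red flap is shut, and I handed the job in at about 13 s of the 32 s allowed. The near finger held the flap open while the far finger pushed the capsule off the ledge. I then drew straight up, and the flap followed the finger shut.

**Tilting the tool:** the moves only shift the tool and turn it about its own axis. Pointing straight down, both fingertips are level, so one cannot open the flap while the other works above the ledge. I drove the arm against its joint limits, well above the table, until the tool had tilted about 0.49 rad. The tilt stayed when I moved back.

**Last checks:**
- **Capsule:** the wrist view showed it on the box floor before I drew back.
- **Flap:** shut in the side, wrist and top views afterwards.
- **Fresh capsule:** at the same pixel position in the top view as at the start.
- **Surroundings:** the blue, green and turquoise look-alikes and the mug look unmoved. I didn't check the rest of the shelf closely, but the arm kept well away from it.
- **Forces:** readings at the end of each move stayed below about 10 N. The arm touched nothing at hand-in.

**Disagreement:** the cameras differed by up to about 4 mm on the copper capsule's position. An overlay on a close wrist picture settled it to about 1.5 mm before I pushed.

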